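# Start a spin on the small bench centrifuge

## Task

Start the loaded small centrifuge with light fingertip touches, in this order: press down the raised half of the rocker switch to turn it on, push the open lid down until it is fully shut, tap the right-hand one of the two small keys below the display (adds run time), then tap the large round start key at the right. Its lid catch and keys work only under power and with the lid shut, so touch none of them early, and leave the left-hand small key alone. Lift nothing, do not shove or press hard on the machine, and leave the things around it where they are.

Things in the scene. Friction and masses are not known exactly. Their poses are not given: they have to be found in the camera images.
- microfuge: White bench microcentrifuge, 222 deep x 200 wide x 132 mm high with the lid shut, 4.5 kg, standing loose on rubber feet. Origin: on the table under its middle, 105 mm in front of its back face. Its x axis points level from the front (control deck) to the back (lid hinge), y to its left seen from the front, z up. The dark control deck at the front slopes down towards the front by 10 degrees, about 87 mm up.
- rocker (a joint): Tilt of the black rocker switch at the left end of the deck, rad: 0 off (as found: its outer, left half is raised), 0.30 on. Two flat halves, each 20 mm sideways x 24 mm, in a shallow V; it tips left-right and stays where it is left. About 2 to 3 N on the raised half tips it; fully on, the pressed half is flush along the deck, 6 mm above it.
- rocker_raised_half (a point): Point on the top face of the rocker's left half, 13 mm out from the pivot (the half is 20 mm long). It stands about 10 mm above the deck when off and goes down about 4 mm as the switch is pressed on.
- lid_panel (a joint): Opening angle of the lid, rad: 0 shut; found partly open at 0.4 to 0.7; 1.2 is the stop. A stiff friction hinge at the back holds it where it is left; pushing it down takes about 2 N at the front edge, 4 N half-way back. At 0 it rests on the housing, a hard stop: slow down for the last few millimetres.
- lid_hinge (a point): Middle of the lid's hinge axis, which runs along the machine's y axis at its back: 95 mm behind the machine's origin, 117 mm above the table.
- lid_front (a point): Point on the lid's flat upper face at the middle of its front bar, 118 mm from the hinge axis and 12 mm behind the lid's front edge. The lid is 190 mm wide, 14 mm thick, frame with a clear flush window; its upper face lies 15 mm above the hinge axis (132 mm above the table) when shut.
- less_key (a joint): Travel of the left-hand small key below the display, m: 0 up, 0.004 fully down; springs back. Not to be pressed.
- less_key_top (a point): Centre of the top face of the left-hand small key (18 mm sideways x 14 mm, 8 mm above the deck, arrow pointing to the user).
- more_key (a joint): Travel of the right-hand small key below the display, m: 0 up, 0.004 fully down (about 4 N); it springs back when released. Moves square to the deck.
- more_key_top (a point): Centre of the top face of the right-hand small key (18 mm sideways x 14 mm, 8 mm above the deck, arrow pointing away from the user), 38 mm to the right of the other small key and 47 mm to the left of the start key.
- start_key (a joint): Travel of the round start key, m: 0 up, 0.004 fully down (about 4 N); it springs back when released. Moves square to the deck.
- start_key_top (a point): Centre of the top face of the round start key at the right end of the deck (22 mm across, 8 mm above the deck, raised triangle).
- oil_centre (a point): Bystander: small brown bottle standing upright by the microscope, 28 mm across, 60 mm high; its centre.
- pen_centre (a point): Bystander: pen lying flat to the right of the centrifuge, 142 mm long, 12 mm thick; its centre.

How it is judged:
By the outcome, as a careful person would: the job done as asked, in the order asked, and still so for the second after the job is handed in, with the robot touching nothing.
It also fails if it takes over 54 s, if anything falls off the work surface, if the arm or the gripper's body presses on something with over 40 N, if the wrist force passes 120 N, or if a joint passes its speed limit or range.

## Robot

A 7-joint arm with a two-finger parallel gripper is mounted at the origin on a cart in front of the work surface, level with it; the furniture and walls round the work are solid. World frame = base frame: x ahead of the robot, y to its left, z up, the work surface at z = 0. Lengths are in m, angles in rad, forces in N, time in s.
With the tool pointing down it reaches from about 0.4 to 0.9 m from the base axis. Payload 5.6 kg.
Tool frame: the origin (TCP) lies at the very end of the fingers, on their centre line; the grasp point (between the pads) lies pinch_z behind it (pinch_z is the distance from the TCP to the grasp point, in m); z points along the fingers, y is the direction in which the jaws open and shut (so a half turn about z gives the same grasp; the last joint's range is limited). The gripper opens to 92 mm and grips with 3 to 60 N. Pads are 20 mm wide; open, the fingers measure 128 mm over their backs; the gripper's body (75 mm by 189 mm) begins 69 mm behind the grasp point.
Start: joints at [1.169, 0.468, -0.012, 1.603, 0.006, 1.071, -0.056], TCP at [0.228, -0.609, 0.215] pointing down, gripper open.
Joint ranges: [-2.53, 2.53], [-0.31, 2.02], [-1.57, 1.55], [0.28, 2.44], [-1.29, 4.43], [0.15, 1.84], [-2.92, 2.92]. Speed limits (rad/s): [2.57, 2.57, 3.14, 3.14, 3.14, 3.14, 3.14].

## Interface

Orientations are given as a unit quaternion [w, x, y, z].
In Python, from bench import * gives the robot as it stands. The module is installed in compiled form; this text tells all that it offers.
- The arm moves only by the shell command python3 -m creep 'ROWS' [FORCE]. ROWS is JSON, one flat list of numbers, 7 for each row, row after row: the closure, from 0 (fully open) to 1 (shut), then the shift along the tool's x, y, z each as a share of 0.03 m, from -1 to 1, then the turn, a rotation vector about the tool's x, y, z each as a share of 0.1 rad, from -1 to 1. A call has exactly 5 rows; each row shifts and turns the commanded pose from where the row before left it, along the tool's axes as they then stand; what a row does not reach is not made up. A row lasts 1/10 s, in which the tool goes at most 50 mm and 8.59 degrees, less where a joint would pass 70% of its speed; a pose out of reach is approached as far as the arm can. A call with a number of a shift or a turn outside -1 to 1 is refused whole. A call with a gripper value outside its range is refused whole. The fingers move at their own pace and stop on an object; FORCE is the grip in N (left out, the last holds). Time passes only in rows, so rows that do not move let the fingers close, or fill a call up. It gives the time, the measured TCP pose, the force and the opening at its end, in the units of the state.
- observe(): the state, without advancing time (a new reading comes with each control period).
- read_camera(name): name is "scene" or "top" or "wrist"; returns a dict with "img" (420x560x3 uint8, blue, green, red), "intrinsics" (3x3 intrinsics, pixels), "distortion" ([k1, k2, p1, p2, k3] as OpenCV has them; the pictures are not rectified), "cam_to_world" (4x4, takes a point from camera to world coordinates). Camera axes: x right, y down, z forward; pixel columns grow to the right and rows downward; lengths in m; the calibration is good to about 2 mm. A picture is of the moment at which its call begins. There is no depth.
- finish_job(): hands the job in, once; it reports no verdict.
The state is a dict: "time": time; "q": joint angles; "joint_vel": joint speeds; "joint_efforts": joint torques, N m; "position": TCP position; "ee_rot": TCP orientation; "ft_force": force on the tool from outside, world axes, zero at the start; "moment": the same for the moment, N m; "opening": finger opening in m.
Only numpy, scipy, OpenCV 4.12 (cv2) and the standard library are available. Lean on these libraries where they do the work, as an engineer would, in place of code of your own. Each camera call takes 0.05 s, during which the arm holds its last target.

## Working session

There is one attempt and no reset: what is moved stays moved. The work goes in short steps, Python scripts to look and compute and a shell command to move; the robot and the scene stay as the last step left them, time stands still between calls to the robot, and variables do not carry over. Pictures are saved under pics/ and viewed, and the job is handed in when it is done.

```bash
mkdir -p pics; cat > h.py <<'E'
from bench import *
import numpy as np, cv2
def snap(n,tag):
    c=read_camera(n); cv2.imwrite(f'pics/{tag}.png',c['img']); 
    np.savez(f'{tag}.npz',**{k:np.array(v) for k,v in c.items()}); return c
def load(tag): return dict(np.load(f'{tag}.npz'))
def ray(c,px):
    p=cv2.undistortPoints(np.array([[px]],float),c['intrinsics'],c['distortion'])[0,0]
    T=c['cam_to_world']; d=T[:3,:3]@np.array([p[0],p[1],1]); return T[:3,3],d/np.linalg.norm(d)
def onz(c,px,z):
    o,d=ray(c,px); return o+d*(z-o[2])/d[2]
def tri(obs):
    A=np.zeros((3,3));b=np.zeros(3);R=[ray(c,p) for c,p in obs]
    for o,d in R:
        M=np.eye(3)-np.outer(d,d);A+=M;b+=M@o
    x=np.linalg.solve(A,b); return x,[np.linalg.norm((np.eye(3)-np.outer(d,d))@(x-o)) for o,d in R]
def proj(c,P):
    T=np.linalg.inv(c['cam_to_world']); r,_=cv2.Rodrigues(T[:3,:3])
    return cv2.projectPoints(np.atleast_2d(P).astype(float),r,T[:3,3],c['intrinsics'],c['distortion'])[0][:,0]
E
python3 - <<'E'
from h import *
np.set_printoptions(precision=4,suppress=True)
print(observe())
for n in ['scene','top','wrist']:
    c=snap(n,n+'0'); print(n,c['cam_to_world'])
E
```

```text
{'time': 0.0, 'q': array([ 1.169 ,  0.4684, -0.0116,  1.6037,  0.0059,  1.0714, -0.0563]), 'joint_vel': array([-0.    , -0.0023,  0.0011, -0.0001,  0.0005, -0.0004,  0.0003]), 'joint_efforts': array([  0.0005, -52.0564,  -0.0127, -24.3747,  -0.0569,   0.0173,
         0.0002]), 'position': array([ 0.228 , -0.6081,  0.2136]), 'ee_rot': array([-0.0009,  0.984 ,  0.1784, -0.0002]), 'ft_force': array([-0.5929, -0.614 , -0.0188]), 'moment': array([-0.027 , -0.0071, -0.0362]), 'opening': 0.09175316141437684}
scene [[-0.1486 -0.5972  0.7882 -0.2063]
 [-0.9887  0.1037 -0.1078  0.3108]
 [-0.0174 -0.7954 -0.6059  0.6446]
 [ 0.      0.      0.      1.    ]]
top [[ 0.1496 -0.9686  0.1984  0.3169]
 [-0.9887 -0.146   0.0328  0.2111]
 [-0.0028 -0.2011 -0.9796  0.9249]
 [ 0.      0.      0.      1.    ]]
wrist [[ 0.3521 -0.9019 -0.2502  0.2974]
 [-0.9359 -0.3401 -0.0914 -0.5821]
 [-0.0027  0.2664 -0.9639  0.3843]
 [ 0.      0.      0.      1.    ]]
```

View pics/scene0.png

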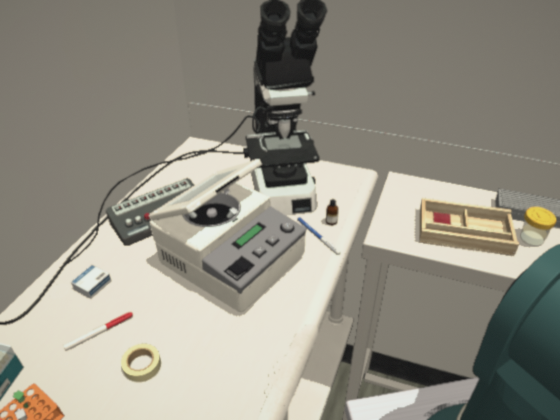

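View pics/top0.png

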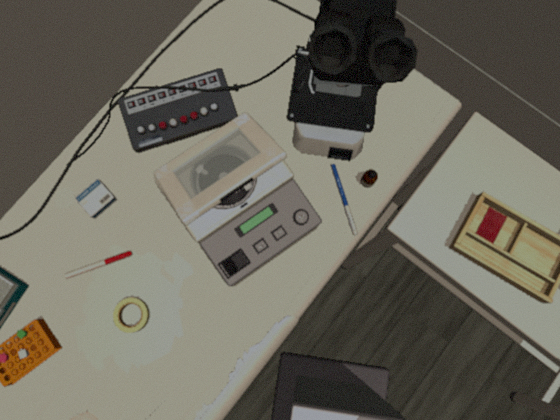

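View pics/wrist0.png

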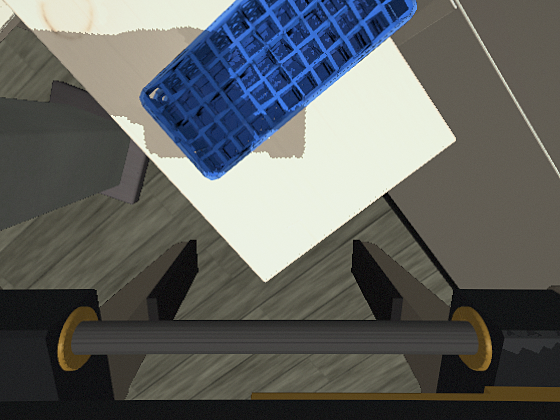

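The centrifuge is around (240,210) in the top picture and (230,235) in the scene picture. The rocker is at top (232,262), the small keys at (260,246) and (280,233), and the start key at (301,217). I'll zoom in on both views.

```bash
python3 - <<'E'
from h import *
t=load('top0')['img']; s=load('scene0')['img']
cv2.imwrite('pics/top0z.png',cv2.resize(t[110:290,145:345],None,fx=4,fy=4,interpolation=cv2.INTER_CUBIC)[:600] if 0 else cv2.resize(t[112:290,145:345],(600,534),interpolation=cv2.INTER_CUBIC))
cv2.imwrite('pics/topdeck.png',cv2.resize(t[195:290,195:330],(783,551),interpolation=cv2.INTER_CUBIC))
cv2.imwrite('pics/scenez.png',cv2.resize(s[155:305,145:315],(680,600),interpolation=cv2.INTER_CUBIC))
E
```

```text
(no output)
```

View pics/topdeck.png

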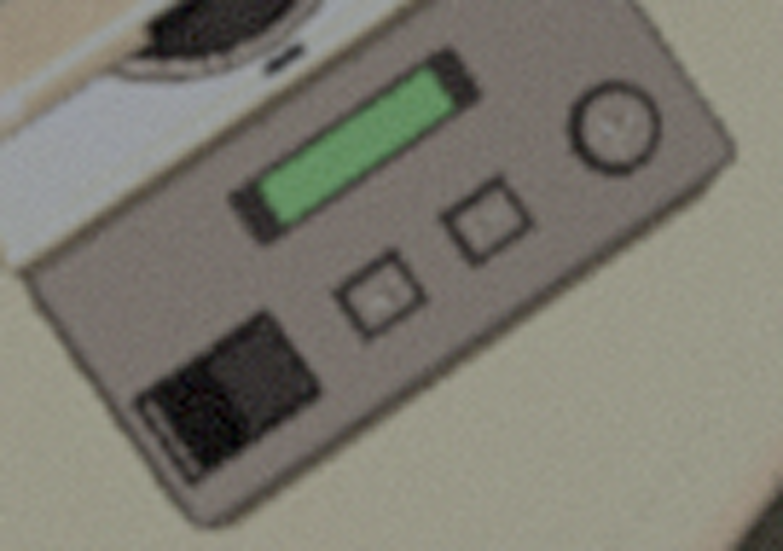

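View pics/scenez.png

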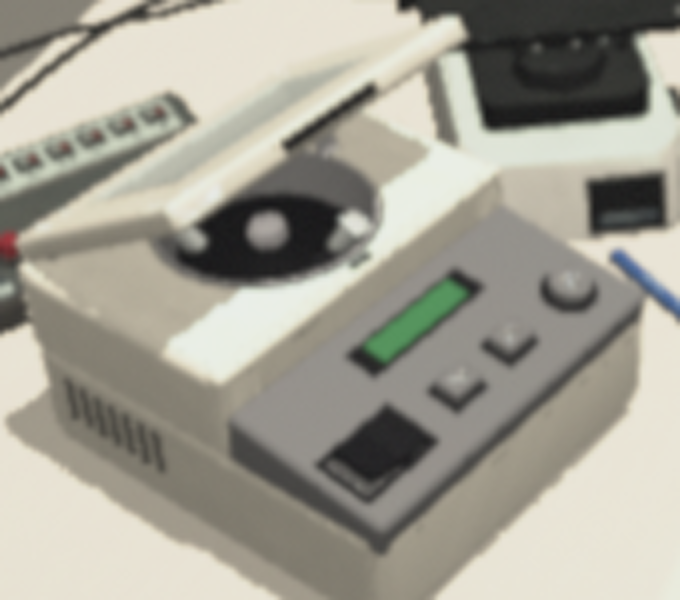

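View pics/top0z.png

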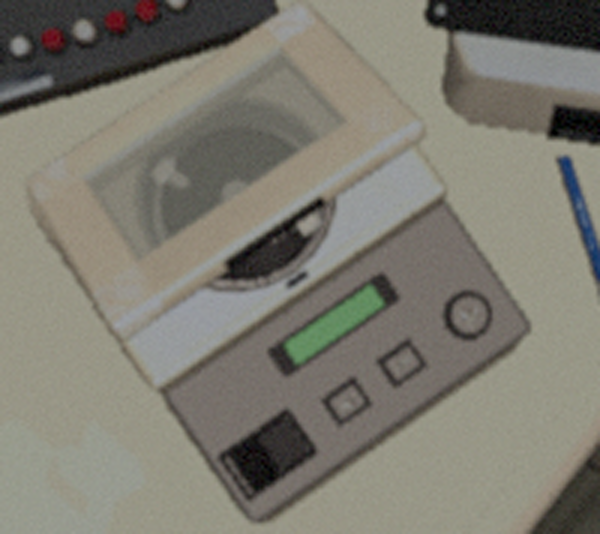

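```bash
cat > meas.py <<'E'
from h import *
np.set_printoptions(precision=4,suppress=True)
t=load('top0'); s=load('scene0')
T=lambda x,y:((x+.5)/5.8-.5+195,(y+.5)/5.8-.5+195)
S=lambda x,y:((x+.5)/4-.5+145,(y+.5)/4-.5+155)
T2=lambda x,y:((x+.5)/3-.5+145,(y+.5)/3-.5+112)
P={}
for n,a,b in [('less',(381,294),(459,382)),('more',(487,220),(511,335)),('start',(617,125),(569,286)),('deckFL',(208,526),(382,540)),('deckFR',(735,155),(642,300)),('lcdL',(268,222),(365,358)),('lcdR',(445,75),(466,288))]:
    x,r=tri([(t,T(*a)),(s,S(*b))]); P[n]=x; print(n,x,np.array(r)*1000,np.hypot(x[0],x[1]))
for n,a,b in [('lidFL',(122,335),(172,225)),('lidFR',(425,132),(462,35)),('lidBL',(32,190),(20,245))]:
    x,r=tri([(t,T2(*a)),(s,S(*b))]); P[n]=x; print(n,x,np.array(r)*1000)
print(*[np.linalg.norm(P[a]-P[b]) for a,b in [('less','more'),('more','start'),('less','start'),('lidFL','lidFR'),('deckFL','deckFR')]])
E
python3 meas.py
```

```text
less [0.4104 0.2553 0.0886] [0.3513 0.3513] 0.4833018665512567
more [0.4362 0.228  0.0905] [0.3322 0.3322] 0.49219867776107196
start [0.4704 0.1948 0.0874] [0.0855 0.0855] 0.5091065989628298
deckFL [0.3376 0.2967 0.0703] [0.606 0.606] 0.44943073028706326
deckFR [0.469  0.1589 0.0749] [0.5919 0.5919] 0.49520118307787914
lcdL [0.4259 0.2931 0.0949] [2.1136 2.1136] 0.5169837102347321
lcdR [0.4773 0.2452 0.0878] [1.9128 1.9128] 0.536564880051744
lidFL [0.4153 0.3682 0.1873] [1.1951 1.1951]
lidFR [0.5428 0.2328 0.187 ] [0.5733 0.5733]
lidBL [0.4962 0.4463 0.1253] [1.436 1.436]
0.03761505084389391 0.04774874584515216 0.08521218785084762 0.18596199153744872 0.19046741399275555
```

```bash
python3 - <<'E'
from h import *
np.set_printoptions(precision=3,suppress=True)
t=load('top0');s=load('scene0')
for n,p in [('scope base FL',(293,150)),('scopebase FR',(355,160)),('bottle',(369,178)),('penA',(335,166)),('penB',(354,233)),('cart corner',(290,355)),('sidetable corner',(390,228)),('boxcorner',(480,195))]: print(n,onz(t,p,0.0),onz(t,p,.06))
print('teal left edge z?', onz(s,(480,380),.2))
E
python3 -m creep '[1,0,0,-0.6,0,0,-0.82, 1,0,0,-0.6,0,0,-0.82, 1,0,0,-0.6,0,0,-0.82, 1,0,0,-0.6,0,0,-0.82, 1,0,0,-0.6,0,0,-0.82]' 5
```

```text
scope base FL [0.613 0.226 0.   ] [0.594 0.225 0.06 ]
scopebase FR [0.611 0.105 0.   ] [0.592 0.112 0.06 ]
bottle [0.579 0.074 0.   ] [0.562 0.083 0.06 ]
penA [0.593 0.142 0.   ] [0.575 0.146 0.06 ]
penB [0.469 0.09  0.   ] [0.46  0.098 0.06 ]
cart corner [0.233 0.177 0.   ] [0.239 0.179 0.06 ]
sidetable corner [0.489 0.024 0.   ] [0.478 0.036 0.06 ]
boxcorner [ 0.578 -0.14   0.   ] [ 0.561 -0.117  0.06 ]
teal left edge z? [0.035 0.056 0.2  ]
time: 0.65
position: [0.2281, -0.6084, 0.3049]
ee_rot: [-0.0, 0.926, 0.376, -0.0]
ft_force: [-0.0, 0.5, -0.7]
opening: 0.054
```

```bash
python3 -m creep '[1,1,-0.43,0,0,0,0, 1,1,-0.43,0,0,0,0, 1,1,-0.43,0,0,0,0, 1,1,-0.43,0,0,0,0, 1,1,-0.43,0,0,0,0]'; python3 -m creep '[1,1,-0.43,0,0,0,0, 1,1,-0.43,0,0,0,0, 1,1,-0.43,0,0,0,0, 1,1,-0.43,0,0,0,0, 1,1,-0.43,0,0,0,0]'; python3 -m creep '[1,1,-0.43,0,0,0,0, 1,1,-0.43,0,0,0,0, 1,1,-0.43,0,0,0,0, 1,1,-0.43,0,0,0,0, 1,1,-0.43,0,0,0,0]'
cat >> meas.py <<'E'
print('--')
for q in [(140,403),(265,312),(322,388),(195,482),(231,396)]: print('rocker',onz(t,T(*q),.078))
for q in [(333,448),(395,405),(435,440),(370,498),(383,450)]: print('rockerS',onz(s,S(*q),.078))
yaw=np.arctan2(*(P['start']-P['less'])[:2][::-1])
for a,b in [('less','start'),('lidFL','lidFR'),('deckFL','deckFR')]:
    d=P[b]-P[a]; print(a,np.degrees(np.arctan2(d[1],d[0]))+90)
E
python3 meas.py | sed -n '/--/,$p'
```

```text
time: 1.15
position: [0.2914, -0.4566, 0.3043]
ee_rot: [-0.0, 0.927, 0.375, -0.0]
ft_force: [0.4, 0.2, 0.8]
opening: 0.0139
time: 1.65
position: [0.3544, -0.306, 0.3045]
ee_rot: [-0.0, 0.927, 0.375, -0.0]
ft_force: [0.4, -0.0, -0.3]
opening: 0.0003
time: 2.15
position: [0.4173, -0.1554, 0.3045]
ee_rot: [0.0, 0.927, 0.375, -0.0]
ft_force: [0.3, -0.3, 0.1]
opening: 0.0002
--
rocker [0.3694 0.321  0.078 ]
rocker [0.4013 0.2891 0.078 ]
rocker [0.3817 0.269  0.078 ]
rocker [0.3492 0.3012 0.078 ]
rocker [0.3754 0.2949 0.078 ]
rockerS [0.3885 0.3136 0.078 ]
rockerS [0.4116 0.2841 0.078 ]
rockerS [0.3862 0.269  0.078 ]
rockerS [0.3554 0.3003 0.078 ]
rockerS [0.3837 0.2921 0.078 ]
less 44.75673067734921
lidFL 43.269124776714385
deckFL 43.64749899896022
```

```bash
python3 -m creep '[1,0.63,-0.83,0,0,0,0, 1,0.63,-0.83,0,0,0,0, 1,0.63,-0.83,0,0,0,0, 1,0.63,-0.83,0,0,0,0, 1,0.63,-0.83,0,0,0,0]'; python3 -m creep '[1,0.63,-0.83,0,0,0,0, 1,0.63,-0.83,0,0,0,0, 1,0.63,-0.83,0,0,0,0, 1,0.63,-0.83,0,0,0,0, 1,0.63,-0.83,0,0,0,0]'; python3 -m creep '[1,0.5,-0.83,0.5,0,0.35,0, 1,0.5,-0.83,0.6,0,0.35,0, 1,0.5,-0.83,0.6,0,0.35,0, 1,0.5,-0.83,0.6,0,0.35,0, 1,0.5,-0.83,0.6,0,0.35,0]'
python3 - <<'E'
from h import *
print(observe()['position'],observe()['ft_force'])
for n in ['scene','top','wrist']: snap(n,n+'1')
E
```

```text
time: 2.65
position: [0.398, -0.0003, 0.3045]
ee_rot: [0.0, 0.927, 0.375, -0.0]
ft_force: [0.6, -0.2, -0.6]
opening: 0.0004
time: 3.15
position: [0.3794, 0.1548, 0.3046]
ee_rot: [0.0, 0.927, 0.375, 0.0]
ft_force: [2.1, -0.1, -0.5]
opening: 0.0
time: 3.65
position: [0.3512, 0.3003, 0.2226]
ee_rot: [-0.033, 0.924, 0.373, 0.082]
ft_force: [0.2, -0.8, -0.8]
opening: 0.0005
[0.35115759 0.30030475 0.22256316] [ 0.21785958 -0.81500697 -0.81656129]
```

View pics/wrist1.png

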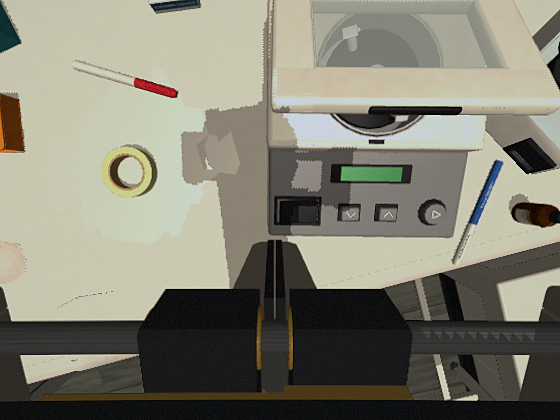

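View pics/scene1.png

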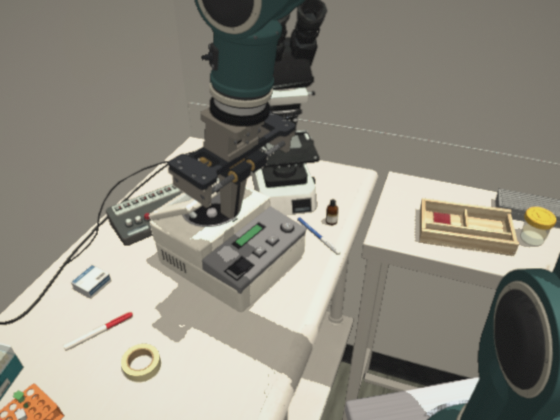

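Wrist view: the machine is square in the image, with the rocker at (298,211), less key at (349,213), more key at (387,213), start key at (434,213) and the closed fingertips at (275,242). I'll check these against the earlier positions.

```bash
cat > w.py <<'E'
from h import *
import sys
from scipy.spatial.transform import Rotation as R
np.set_printoptions(precision=4,suppress=True)
def tool(o=None):
    o=o or observe(); q=o['ee_rot']; return np.array(o['position']),R.from_quat([q[1],q[2],q[3],q[0]]).as_matrix()
def go(tgt):
    p,M=tool(); print('tool delta mm',M.T@(np.array(tgt)-p)*1000)
def rotdelta(yaw,tilt):
    a,b=np.radians(yaw),np.radians(tilt)
    x=np.array([np.cos(a),np.sin(a),0]);z=np.array([0,0,-1.]);y=np.cross(z,x)
    M=np.c_[x,y,z]@R.from_rotvec([0,b,0]).as_matrix()
    print('rot delta rad',R.from_matrix(tool()[1].T@M).as_rotvec())
E
python3 - <<'E'
from w import *
w=load('wrist1')
print(w['intrinsics'])
p,M=tool();print('tcp px',proj(w,p), 'finger corners',proj(w,[p+M@v for v in np.array([[.01,.018,0],[.01,-.018,0],[-.01,.018,0],[.01,0,0]])]))
for n,px,z in [('rock',(298,211),.078),('less',(349,212),.089),('more',(387,212),.089),('start',(434,212),.088),('deckFL',(271,236),.072),('deckFR',(456,236),.072)]: print(n,onz(w,px,z))
im=w['img'];cv2.imwrite('pics/w1z.png',cv2.resize(im[130:280,240:440],(800,600),interpolation=cv2.INTER_CUBIC))
rotdelta(44,10)
E
```

```text
[[309.5855   0.     274.3064]
 [  0.     309.5855 210.0546]
 [  0.       0.       1.    ]]
tcp px [[278.776  254.5122]] finger corners [[309.7073 238.7712]
 [248.0833 238.5543]
 [308.6172 270.0409]
 [278.8884 238.6589]]
rock [0.3734 0.2926 0.078 ]
less [0.4092 0.2563 0.089 ]
more [0.4362 0.2288 0.089 ]
start [0.4696 0.1946 0.088 ]
deckFL [0.3336 0.2935 0.072 ]
deckFR [0.473  0.1519 0.072 ]
rot delta rad [-0.002   0.0019  0.0045]
```

View pics/w1z.png

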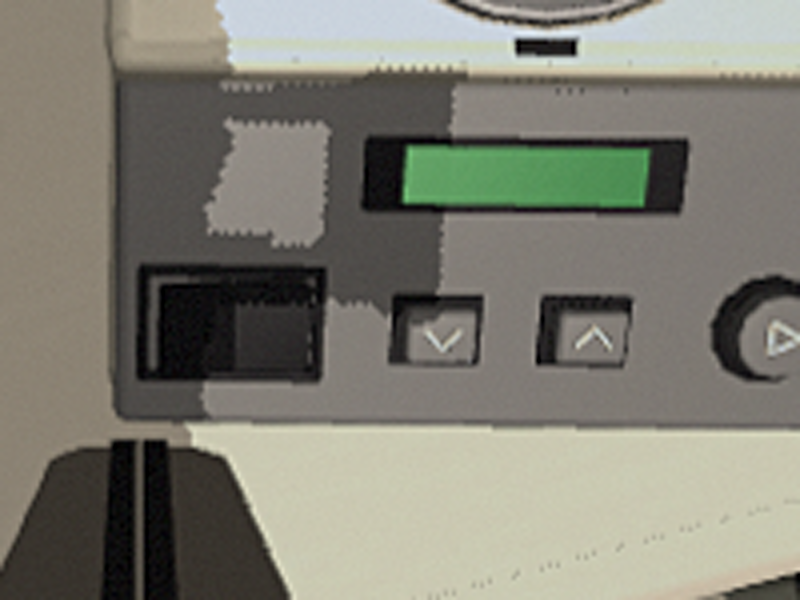

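```bash
python3 - <<'E'
from w import *
go([.3633,.3055,.103])
E
```

```text
tool delta mm [ -7.3685   5.647  119.8058]
```

```bash
python3 -m creep '[1,-0.05,0.04,0.8,0,0,0.02, 1,-0.05,0.04,0.8,0,0,0, 1,-0.05,0.04,0.8,0,0,0, 1,-0.05,0.04,0.8,0,0,0, 1,-0.05,0.04,0.8,0,0,0]'
python3 - <<'E'
from w import *
print(observe()['position'],observe()['ft_force'])
snap('wrist','wrist2');s=snap('scene','scene2')
go([.3633,.3055,.09])
cv2.imwrite('pics/s2z.png',cv2.resize(s['img'][155:305,145:315],(680,600),interpolation=cv2.INTER_CUBIC))
E
```

```text
time: 4.3
position: [0.3671, 0.3032, 0.1032]
ee_rot: [-0.032, 0.924, 0.371, 0.081]
ft_force: [0.0, -0.5, -0.1]
opening: 0.0001
[0.3671 0.3032 0.1032] [ 0.0012 -0.4804 -0.1029]
tool delta mm [-1.1658 -3.7159 11.6944]
```

View pics/wrist2.png

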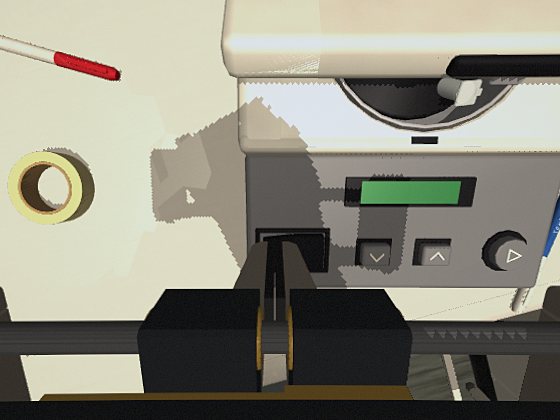

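View pics/s2z.png

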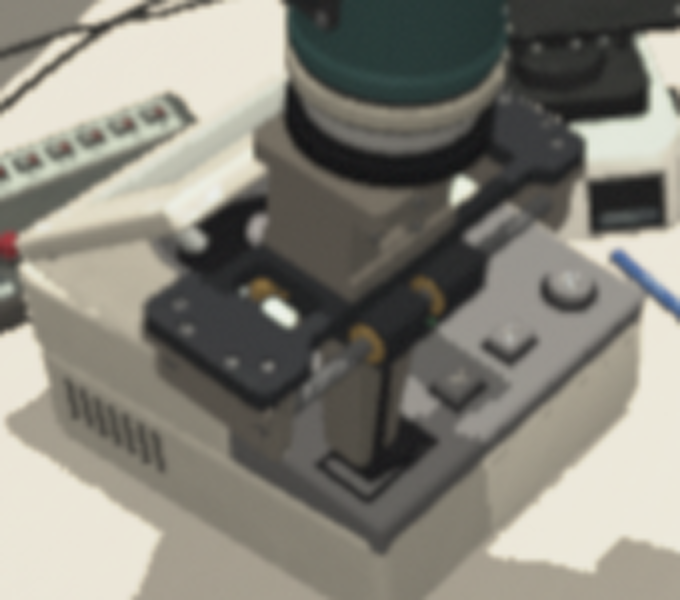

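Both views put the tip about 11 mm left of the rocker's pivot, which spans wrist x 256–328. I'll shift 4 mm further left and then creep down.

```bash
python3 -m creep '[1,-0.03,-0.12,0.06,0,0,0, 1,0,0,0.06,0,0,0, 1,0,0,0.06,0,0,0, 1,0,0,0.06,0,0,0, 1,0,0,0,0,0,0]'; python3 -m creep '[1,0,0,0.04,0,0,0, 1,0,0,0.04,0,0,0, 1,0,0,0.04,0,0,0, 1,0,0,0,0,0,0, 1,0,0,0,0,0,0]'
```

```text
time: 4.9
position: [0.3635, 0.3074, 0.0967]
ee_rot: [-0.033, 0.924, 0.373, 0.081]
ft_force: [-1.0, -0.6, -1.2]
opening: 0.0008
time: 5.4
position: [0.3638, 0.308, 0.0929]
ee_rot: [-0.033, 0.924, 0.373, 0.081]
ft_force: [-1.4, 1.2, 2.8]
opening: 0.0004
```

```bash
python3 -m creep '[1,0,0,0.03,0,0,0, 1,0,0,0.03,0,0,0, 1,0,0,0,0,0,0, 1,0,0,0,0,0,0, 1,0,0,0,0,0,0]'; python3 -m creep '[1,0,0,0.03,0,0,0, 1,0,0,0.03,0,0,0, 1,0,0,0,0,0,0, 1,0,0,0,0,0,0, 1,0,0,0,0,0,0]'
```

```text
time: 5.9
position: [0.364, 0.3077, 0.0909]
ee_rot: [-0.033, 0.924, 0.372, 0.081]
ft_force: [0.0, 0.8, 0.9]
opening: 0.0001
time: 6.4
position: [0.3641, 0.3079, 0.0905]
ee_rot: [-0.032, 0.924, 0.373, 0.081]
ft_force: [-7.2, -5.5, 22.7]
opening: 0.0003
```

```bash
python3 -m creep '[1,0,0,-0.1,0,0,0, 1,0,0,-0.3,0,0,0, 1,0,0,-0.5,0,0,0, 1,-0.6,0,-0.6,0,0,0, 1,-0.6,0,-0.3,0,0,0]'
python3 - <<'E'
from w import *
print(observe()['position'],observe()['ft_force'])
w=snap('wrist','wrist3');s=snap('scene','scene3')
cv2.imwrite('pics/w3z.png',cv2.resize(w['img'][150:290,220:420],(800,560),interpolation=cv2.INTER_CUBIC))
cv2.imwrite('pics/s3z.png',cv2.resize(s['img'][155:305,145:315],(680,600),interpolation=cv2.INTER_CUBIC))
E
```

```text
time: 6.9
position: [0.3316, 0.2771, 0.1372]
ee_rot: [-0.033, 0.924, 0.373, 0.081]
ft_force: [-0.8, -1.8, -0.5]
opening: 0.0008
[0.3316 0.2771 0.1372] [-0.7964 -1.7555 -0.4747]
```

View pics/w3z.png

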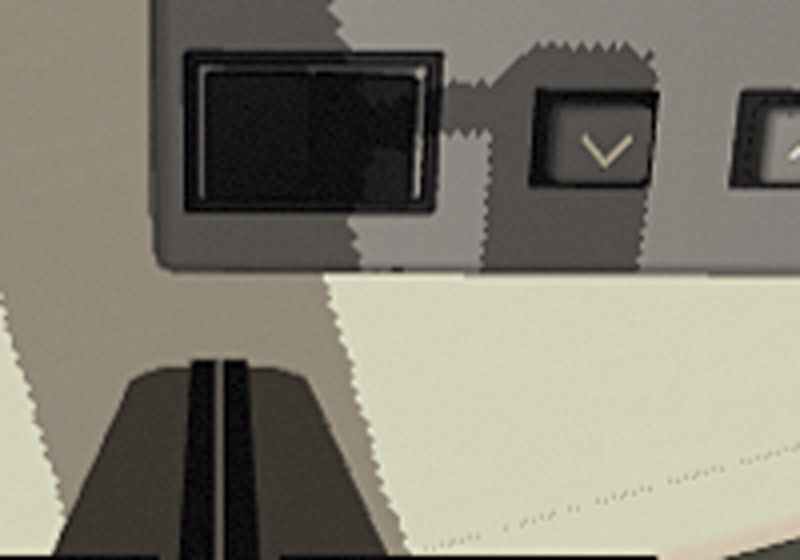

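View pics/s3z.png

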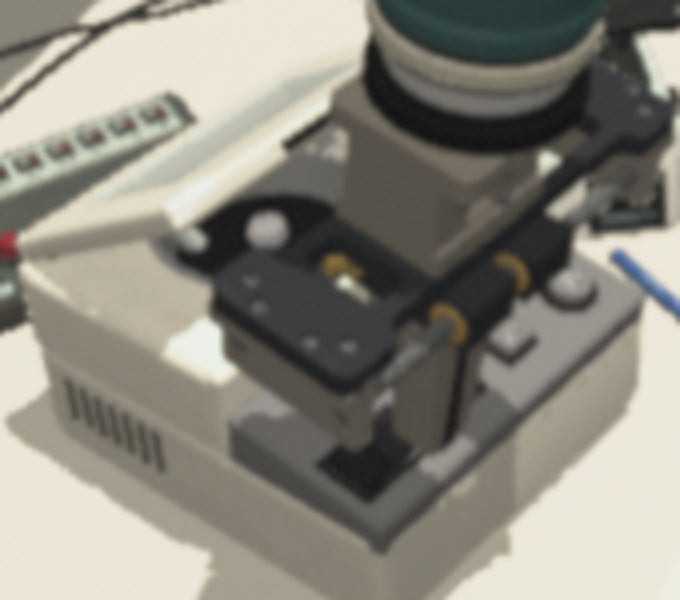

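```bash
python3 -m creep '[1,-0.6,0,-0.6,0,0,0, 1,-0.6,0.5,-0.8,0,0,0, 1,0,0.8,-0.8,0,0,0, 1,0,0.8,-0.5,0,0,0, 1,0,0.8,0,0,0,0]'
python3 - <<'E'
from w import *
print(observe()['position'])
w=snap('wrist','wrist4');s=snap('scene','scene4');
g=lambda im,a:np.clip(im.astype(float)*a,0,255).astype(np.uint8)
a=cv2.resize(g(s['img'][225:290,195:275],2),(400,325),interpolation=cv2.INTER_CUBIC)
b=cv2.resize(g(load('scene0')['img'][225:290,195:275],2),(400,325),interpolation=cv2.INTER_CUBIC)
cv2.imwrite('pics/s4c.png',np.hstack([b,a]))
E
```

```text
time: 7.5
position: [0.3593, 0.1799, 0.2115]
ee_rot: [-0.031, 0.924, 0.372, 0.083]
ft_force: [0.1, -0.6, 0.6]
opening: 0.0006
[0.3593 0.1799 0.2115]
```

View pics/s4c.png

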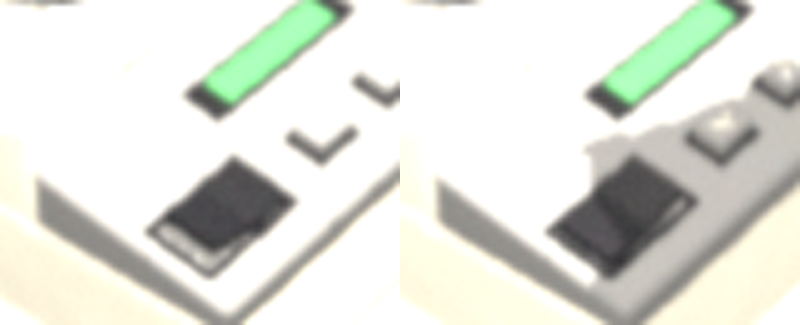

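View pics/wrist4.png

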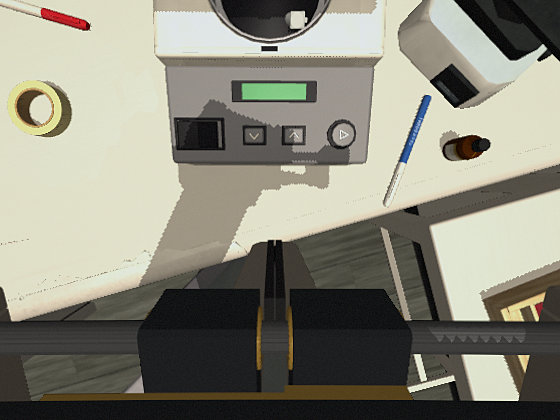

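The mirror change in the scene crop (left half down, gap now at the right-front) shows the rocker is on. Next I'll check that the machine hasn't shifted and work out the lid approach.

```bash
python3 - <<'E'
from w import *
w=load('wrist4')
for n,px,z in [('less',(254,133.5),.089),('more',(293,133.5),.089),('start',(341,133.5),.088)]: print(n,onz(w,px,z))
go([.4908,.3122,.215]); rotdelta(44,10)
E
```

```text
less [0.4098 0.2561 0.089 ]
more [0.4359 0.229  0.089 ]
start [0.4682 0.1956 0.088 ]
tool delta mm [185.1868  -5.9337  27.8959]
rot delta rad [ 0.0017 -0.0021 -0.0067]
```

```bash
python3 -m creep '[1,0.62,-0.02,0,0,0,-0.05, 1,0.62,-0.02,0,0,0,0, 1,0.62,-0.02,0,0,0,0, 1,0.62,-0.02,0,0,0,0, 1,0.62,-0.02,0,0,0,0]'; python3 -m creep '[1,0.62,-0.02,0,0,0,0, 1,0.62,-0.02,0.1,0,0,0, 1,0.62,-0.02,0.2,0,0,0, 1,0.62,-0.02,0.2,0,0,0, 1,0.6,-0.02,0.2,0,0,0]'
python3 - <<'E'
from w import *
print(observe()['position'],observe()['ft_force'])
w=snap('wrist','wrist5');s=snap('scene','scene5')
cv2.imwrite('pics/s5z.png',cv2.resize(s['img'][105:305,125:345],(660,600),interpolation=cv2.INTER_CUBIC))
go([.4908,.3122,.185])
E
```

```text
time: 8.1
position: [0.4203, 0.248, 0.225]
ee_rot: [-0.033, 0.923, 0.375, 0.08]
ft_force: [-0.0, -1.0, 1.1]
opening: 0.0005
time: 8.6
position: [0.486, 0.3164, 0.2199]
ee_rot: [-0.033, 0.923, 0.375, 0.08]
ft_force: [-0.3, 0.6, -0.2]
opening: 0.0001
[0.486  0.3164 0.2199] [-0.2889  0.5669 -0.2186]
tool delta mm [-6.1869  6.9248 34.2425]
```

View pics/wrist5.png

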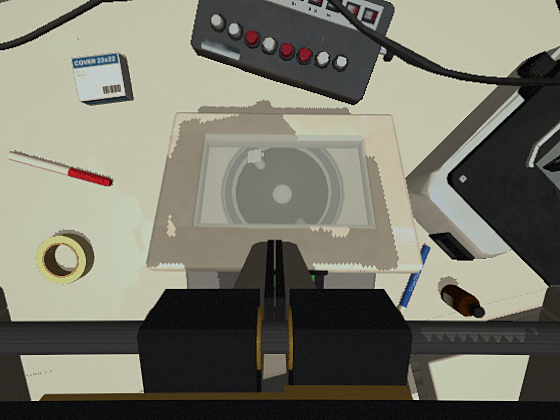

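View pics/s5z.png

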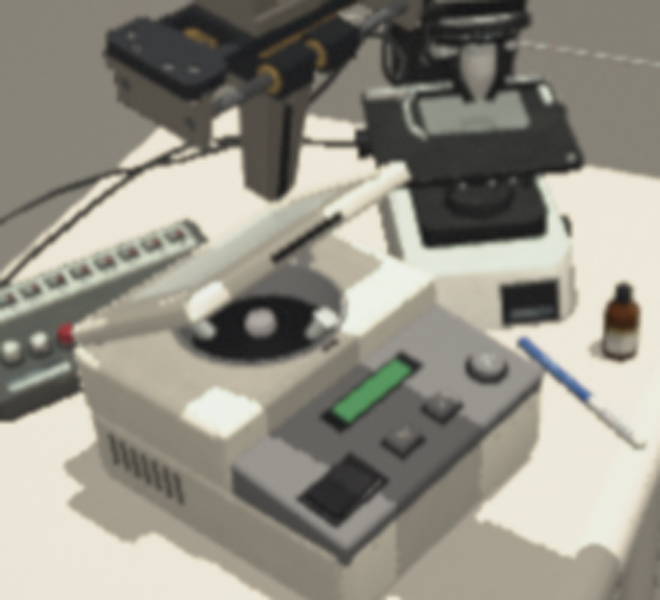

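```bash
python3 - <<'E'
from w import *
w=load('wrist5')
a=onz(w,(147,267),.185);b=onz(w,(420,271),.185);print(a,b,np.linalg.norm(a-b),np.degrees(np.arctan2(*(b-a)[[1,0]]))+90)
m=(a+b)/2;ex=np.array([.719,.695,0]);p,_=tool()
print(m,(m-p)@ex,(m-[.4875,.309,0])@ex)
E
```

```text
[0.4095 0.3695 0.185 ] [0.5432 0.2286 0.185 ] 0.1942206386514254 43.499049813099894
[0.4763 0.299  0.185 ] -0.019677301246615514 -0.014971127376120484
```

```bash
python3 -m creep '[1,-0.04,0.03,0.2,0,0,0, 1,-0.04,0.03,0.2,0,0,0, 1,-0.04,0.03,0.2,0,0,0, 1,-0.04,0.03,0.2,0,0,0, 1,-0.04,0,0.2,0,0,0]'; python3 -m creep '[1,-0.1,0,0.15,0,0,0, 1,-0.1,0,0.15,0,0,0, 1,-0.1,0,0.15,0,0,0, 1,0,0,0,0,0,0, 1,0,0,0,0,0,0]'
```

```text
time: 9.2
position: [0.4884, 0.3114, 0.19]
ee_rot: [-0.032, 0.923, 0.375, 0.081]
ft_force: [-0.5, -1.0, 1.7]
opening: 0.0006
time: 9.7
position: [0.4832, 0.3072, 0.1751]
ee_rot: [-0.033, 0.923, 0.375, 0.081]
ft_force: [0.3, 0.4, -0.8]
opening: 0.0005
```

```bash
python3 - <<'E'
from w import *
print(observe()['position'],observe()['ft_force'])
s=snap('scene','scene6')
cv2.imwrite('pics/s6z.png',cv2.resize(s['img'][105:305,125:345],(660,600),interpolation=cv2.INTER_CUBIC))
E
```

```text
[0.4832 0.3072 0.1751] [ 0.3201  0.3659 -0.7822]
```

View pics/s6z.png

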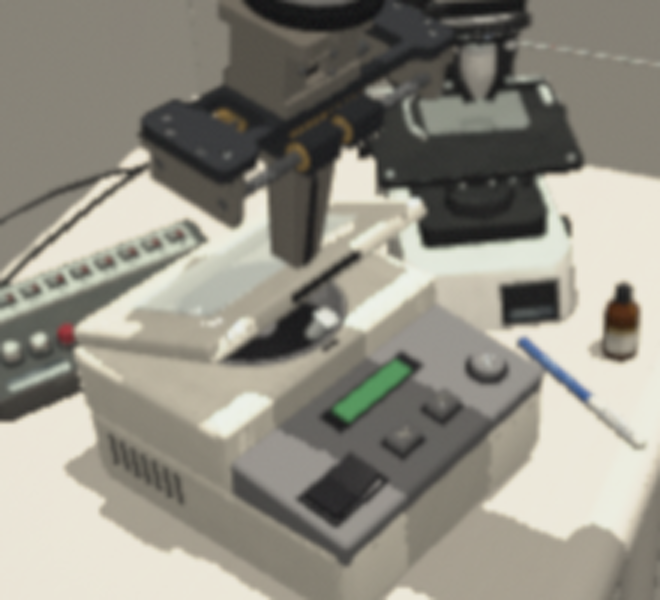

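```bash
python3 -m creep '[1,-0.04,0,0.1,0,0,0, 1,-0.04,0,0.1,0,0,0, 1,-0.04,0,0.1,0,0,0, 1,-0.04,0,0.1,0,0,0, 1,-0.04,0,0.1,0,0,0]'; python3 -m creep '[1,-0.04,0,0.1,0,0,0, 1,-0.04,0,0.1,0,0,0, 1,-0.04,0,0.1,0,0,0, 1,-0.04,0,0.08,0,0,0, 1,-0.02,0,0,0,0,0]'
```

```text
time: 10.25
position: [0.481, 0.3049, 0.1592]
ee_rot: [-0.033, 0.923, 0.375, 0.081]
ft_force: [-0.2, -0.3, 1.9]
opening: 0.0006
time: 10.75
position: [0.4787, 0.3027, 0.147]
ee_rot: [-0.033, 0.923, 0.375, 0.081]
ft_force: [-0.5, -0.1, 0.8]
opening: 0.0002
```

Now 13 mm to go; slow from here.

```bash
python3 -m creep '[1,-0.02,0,0.06,0,0,0, 1,-0.02,0,0.06,0,0,0, 1,-0.02,0,0.06,0,0,0, 1,-0.02,0,0.06,0,0,0, 1,0,0,0,0,0,0]'; python3 -m creep '[1,0,0,0.03,0,0,0, 1,0,0,0.03,0,0,0, 1,0,0,0.03,0,0,0, 1,0,0,0,0,0,0, 1,0,0,0,0,0,0]'
```

```text
time: 11.25
position: [0.4778, 0.3018, 0.1395]
ee_rot: [-0.033, 0.923, 0.375, 0.081]
ft_force: [-0.6, -0.9, -0.7]
opening: 0.0002
time: 11.75
position: [0.4783, 0.3022, 0.1371]
ee_rot: [-0.033, 0.923, 0.375, 0.081]
ft_force: [-0.7, 0.3, -0.1]
opening: 0.0005
```

```bash
for i in 1; do python3 -m creep '[1,0,0,0.02,0,0,0, 1,0,0,0.02,0,0,0, 1,0,0,0,0,0,0, 1,0,0,0,0,0,0, 1,0,0,0,0,0,0]'; done; python3 -m creep '[1,0,0,0.02,0,0,0, 1,0,0,0.02,0,0,0, 1,0,0,0,0,0,0, 1,0,0,0,0,0,0, 1,0,0,0,0,0,0]'
```

```text
time: 12.25
position: [0.4784, 0.3024, 0.136]
ee_rot: [-0.033, 0.923, 0.375, 0.081]
ft_force: [-0.3, -0.2, 0.0]
opening: 0.0008
time: 12.75
position: [0.4785, 0.3025, 0.1348]
ee_rot: [-0.033, 0.923, 0.375, 0.081]
ft_force: [-0.7, -1.1, 1.1]
opening: 0.0004
```

```bash
python3 -m creep '[1,0,0,0.02,0,0,0, 1,0,0,0.01,0,0,0, 1,0,0,0,0,0,0, 1,0,0,0,0,0,0, 1,0,0,0,0,0,0]'; python3 -m creep '[1,0,0,0.02,0,0,0, 1,0,0,0.01,0,0,0, 1,0,0,0,0,0,0, 1,0,0,0,0,0,0, 1,0,0,0,0,0,0]'
python3 - <<'E'
from w import *
s=snap('scene','scene7')
cv2.imwrite('pics/s7z.png',cv2.resize(s['img'][125:305,135:335],(667,600),interpolation=cv2.INTER_CUBIC))
E
```

```text
time: 13.25
position: [0.4786, 0.3025, 0.1339]
ee_rot: [-0.033, 0.923, 0.375, 0.081]
ft_force: [-1.2, -0.3, 2.3]
opening: 0.0006
time: 13.75
position: [0.4787, 0.3026, 0.1336]
ee_rot: [-0.032, 0.923, 0.375, 0.081]
ft_force: [-4.0, -2.5, 7.4]
opening: 0.0006
```

View pics/s7z.png

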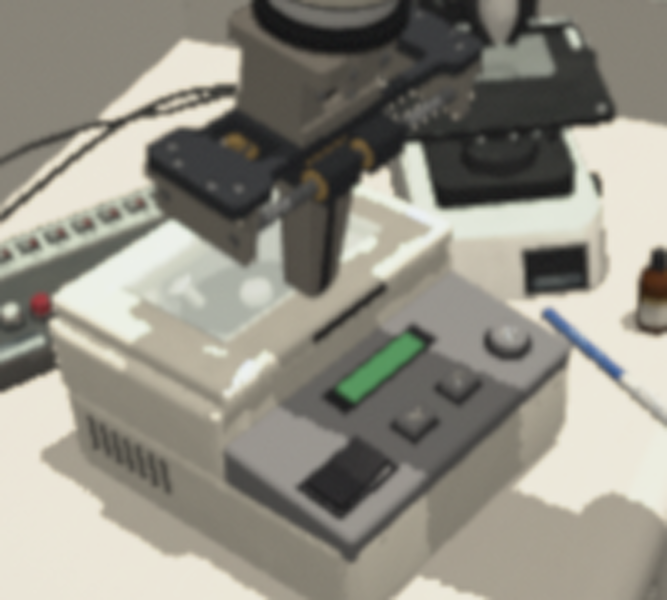

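Lid is resting on its stop: z 0.1336 against the predicted 0.134, with the reaction rising to about 8 N. I'll lift and go to above the more key.

```bash
python3 -m creep '[1,0,0,-0.1,0,0,0, 1,0,0,-0.4,0,0,0, 1,-0.6,0.1,-0.4,0,0,0, 1,-1,0.2,0,0,0,0, 1,-0.8,0.2,0,0,0,0]'
python3 - <<'E'
from w import *
print(observe()['position'],observe()['ft_force'])
go([.4361,.2288,.11]);rotdelta(44,10)
w=snap('wrist','wrist8');s=snap('scene','scene8')
cv2.imwrite('pics/s8z.png',cv2.resize(s['img'][125:305,135:335],(667,600),interpolation=cv2.INTER_CUBIC))
E
```

```text
time: 14.3
position: [0.4344, 0.2387, 0.1476]
ee_rot: [-0.032, 0.923, 0.375, 0.081]
ft_force: [-0.1, 0.2, -0.2]
opening: 0.0005
[0.4344 0.2387 0.1476] [-0.0533  0.2381 -0.2218]
tool delta mm [-12.154    8.1931  36.0653]
rot delta rad [ 0.0004 -0.0011  0.0044]
```

View pics/s8z.png

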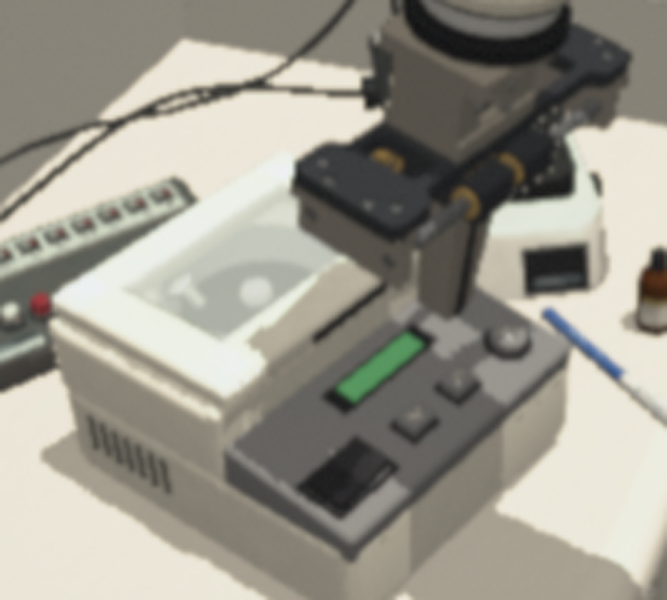

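View pics/wrist8.png

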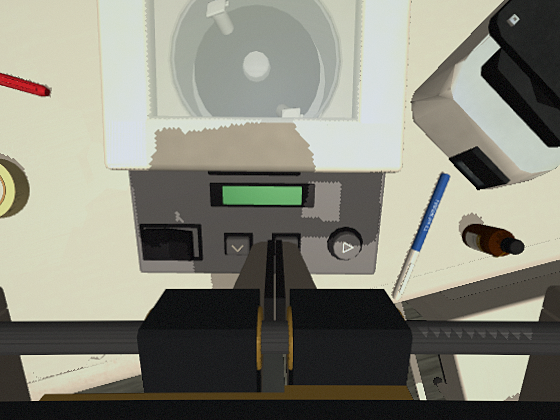

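Lid looks flush and the tip is about 8 mm left of the more key, which agrees with the computed offset. The machine hasn't shifted. Next I'll descend to above the key.

```bash
python3 -m creep '[1,-0.1,0.08,0.22,0,0,0.04, 1,-0.1,0.08,0.22,0,0,0, 1,-0.1,0.06,0.22,0,0,0, 1,-0.1,0.05,0.22,0,0,0, 1,0,0,0.2,0,0,0]'
python3 - <<'E'
from w import *
w=load('wrist8')
print(onz(w,(238,245.5),.089),onz(w,(346,245.5),.089))
print(observe()['position'],observe()['ft_force'])
go([.4361,.2288,.09])
snap('wrist','wrist9')
E
```

```text
time: 14.9
position: [0.4359, 0.229, 0.1121]
ee_rot: [-0.033, 0.924, 0.373, 0.08]
ft_force: [-0.3, 0.6, 0.4]
opening: 0.0005
[0.4089 0.2547 0.089 ] [0.4682 0.194  0.089 ]
[0.4359 0.229  0.1121] [-0.3255  0.5819  0.3608]
tool delta mm [-3.8687  0.2941 21.7642]
```

View pics/wrist9.png

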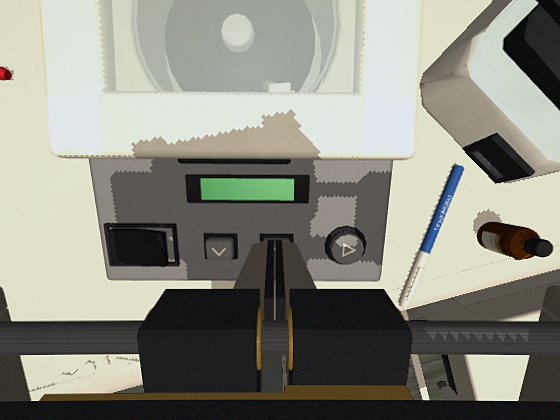

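```bash
python3 -m creep '[1,-0.06,0.02,0.12,0,0,0, 1,-0.06,0.02,0.12,0,0,0, 1,0,0,0.12,0,0,0, 1,0,0,0.1,0,0,0, 1,0,0,0,0,0,0]'; python3 -m creep '[1,0,0,0.04,0,0,0, 1,0,0,0.04,0,0,0, 1,0,0,0.04,0,0,0, 1,0,0,0,0,0,0, 1,0,0,0,0,0,0]'
```

```text
time: 15.45
position: [0.4361, 0.2274, 0.0986]
ee_rot: [-0.033, 0.924, 0.373, 0.081]
ft_force: [0.1, 0.1, 0.8]
opening: 0.0007
time: 15.95
position: [0.4367, 0.2279, 0.0954]
ee_rot: [-0.033, 0.924, 0.373, 0.081]
ft_force: [0.0, -0.1, 0.2]
opening: 0.0006
```

```bash
python3 -m creep '[1,0,0,0.03,0,0,0, 1,0,0,0.03,0,0,0, 1,0,0,0.03,0,0,0, 1,0,0,0,0,0,0, 1,0,0,0,0,0,0]';python3 -m creep '[1,0,0,0.03,0,0,0, 1,0,0,0.03,0,0,0, 1,0,0,0,0,0,0, 1,0,0,0,0,0,0, 1,0,0,0,0,0,0]'
```

```text
time: 16.45
position: [0.437, 0.2283, 0.0927]
ee_rot: [-0.033, 0.924, 0.373, 0.081]
ft_force: [0.4, -0.1, -0.1]
opening: 0.0005
time: 16.95
position: [0.4373, 0.2284, 0.091]
ee_rot: [-0.033, 0.924, 0.373, 0.081]
ft_force: [-0.1, 0.4, 2.5]
opening: 0.0005
```

```bash
python3 -m creep '[1,0,0,0.03,0,0,0, 1,0,0,0.02,0,0,0, 1,0,0,0,0,0,0, 1,0,0,0,0,0,0, 1,0,0,0,0,0,0]'
```

```text
time: 17.45
position: [0.4375, 0.2287, 0.0895]
ee_rot: [-0.033, 0.924, 0.373, 0.081]
ft_force: [-0.9, -0.6, 2.3]
opening: 0.0006
```

```bash
python3 -m creep '[1,0,0,0.02,0,0,0, 1,0,0,0.02,0,0,0, 1,0,0,0,0,0,0, 1,0,0,0,0,0,0, 1,0,0,0,0,0,0]'
```

```text
time: 17.95
position: [0.4376, 0.2288, 0.0885]
ee_rot: [-0.033, 0.924, 0.373, 0.081]
ft_force: [-1.6, -1.6, 6.8]
opening: 0.0004
```

```bash
python3 -m creep '[1,0,0,0.02,0,0,0, 1,0,0,0,0,0,0, 1,0,0,0,0,0,0, 1,0,0,0,0,0,0, 1,0,0,0,0,0,0]'
```

```text
time: 18.45
position: [0.4376, 0.2288, 0.0883]
ee_rot: [-0.032, 0.924, 0.373, 0.081]
ft_force: [-4.9, -3.2, 14.7]
opening: 0.0001
```

Key is on its stop (z 0.0883, about 4 mm travel, 15 N). I'll release and move to the start key.

```bash
python3 -m creep '[1,0,0,-0.1,0,0,0, 1,0,0,-0.4,0,0,0, 1,0,0.3,-0.3,0,0,0, 1,0,0.6,0,0,0,0, 1,0,0.6,0,0,0,0]'
python3 - <<'E'
from w import *
print(observe()['position'],observe()['ft_force'])
snap('wrist','wrist10')
go([.4695,.1950,.1]); rotdelta(44,10)
E
```

```text
time: 18.95
position: [0.4663, 0.1932, 0.1114]
ee_rot: [-0.033, 0.924, 0.373, 0.081]
ft_force: [0.6, 0.5, -0.3]
opening: 0.0009
[0.4663 0.1932 0.1114] [ 0.6033  0.4677 -0.3143]
tool delta mm [ 1.7703 -2.6023 11.5823]
rot delta rad [ 0.0018 -0.0004 -0.0039]
```

View pics/wrist10.png

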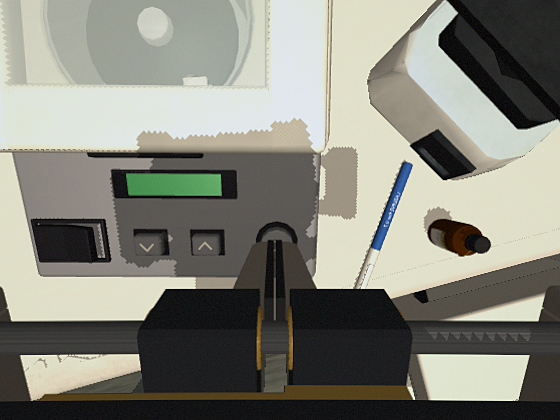

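```bash
python3 -m creep '[1,0.02,0,0.12,0,0,0, 1,0,0,0.12,0,0,0, 1,0,0,0.12,0,0,0, 1,0,0,0.1,0,0,0, 1,0,0,0,0,0,0]';python3 -m creep '[1,0,0,0.04,0,0,0, 1,0,0,0.03,0,0,0, 1,0,0,0.03,0,0,0, 1,0,0,0,0,0,0, 1,0,0,0,0,0,0]'
```

```text
time: 19.5
position: [0.4674, 0.1961, 0.0973]
ee_rot: [-0.033, 0.923, 0.374, 0.08]
ft_force: [-0.5, -0.5, -0.4]
opening: 0.0005
time: 20.0
position: [0.4685, 0.196, 0.0949]
ee_rot: [-0.033, 0.924, 0.373, 0.081]
ft_force: [-0.7, -0.2, 0.6]
opening: 0.0002
```

```bash
python3 -m creep '[1,0,0,0.03,0,0,0, 1,0,0,0.03,0,0,0, 1,0,0,0.03,0,0,0, 1,0,0,0,0,0,0, 1,0,0,0,0,0,0]';python3 -m creep '[1,0,0,0.03,0,0,0, 1,0,0,0.03,0,0,0, 1,0,0,0,0,0,0, 1,0,0,0,0,0,0, 1,0,0,0,0,0,0]'
```

```text
time: 20.5
position: [0.4688, 0.1963, 0.0922]
ee_rot: [-0.033, 0.924, 0.373, 0.081]
ft_force: [-0.2, -1.0, 1.7]
opening: 0.0009
time: 21.0
position: [0.469, 0.1965, 0.0905]
ee_rot: [-0.033, 0.924, 0.373, 0.081]
ft_force: [-0.5, -0.9, 2.4]
opening: 0.0
```

```bash
python3 -m creep '[1,0,0,0.03,0,0,0, 1,0,0,0.02,0,0,0, 1,0,0,0,0,0,0, 1,0,0,0,0,0,0, 1,0,0,0,0,0,0]'
```

```text
time: 21.5
position: [0.4693, 0.1967, 0.089]
ee_rot: [-0.033, 0.924, 0.373, 0.081]
ft_force: [-0.8, -0.4, 3.2]
opening: 0.0004
```

```bash
python3 -m creep '[1,0,0,0.02,0,0,0, 1,0,0,0.02,0,0,0, 1,0,0,0,0,0,0, 1,0,0,0,0,0,0, 1,0,0,0,0,0,0]'
```

```text
time: 22.0
position: [0.4693, 0.1967, 0.0884]
ee_rot: [-0.032, 0.924, 0.373, 0.081]
ft_force: [-4.3, -3.5, 13.4]
opening: 0.0005
```

Start key is on its stop (13 N). Lift clear and look.

```bash
python3 -m creep '[1,0,0,-0.1,0,0,0, 1,0,0,-0.5,0,0,0, 1,0,0,-0.8,0,0,0, 1,-0.5,0,-1,0,0,0, 1,-0.8,0,-1,0,0,0]'; python3 -m creep '[1,-0.8,0,-1,0,0,0, 1,-0.8,0,-1,0,0,0, 1,-0.8,0,-0.5,0,0,0, 1,0,0,0,0,0,0, 1,0,0,0,0,0,0]'
python3 - <<'E'
from w import *
print(observe()['position'],observe()['ft_force'])
w=snap('wrist','wrist11');s=snap('scene','scene11')
cv2.imwrite('pics/s11z.png',cv2.resize(s['img'][125:305,135:345],(700,600),interpolation=cv2.INTER_CUBIC))
E
```

```text
time: 22.5
position: [0.4288, 0.1589, 0.1821]
ee_rot: [-0.034, 0.923, 0.374, 0.081]
ft_force: [0.2, -1.6, 1.0]
opening: 0.0005
time: 23.0
position: [0.3725, 0.1012, 0.2391]
ee_rot: [-0.031, 0.924, 0.372, 0.081]
ft_force: [-0.5, 0.6, -0.0]
opening: 0.0003
[0.3725 0.1012 0.2391] [-0.5275  0.6468 -0.0425]
```

View pics/s11z.png

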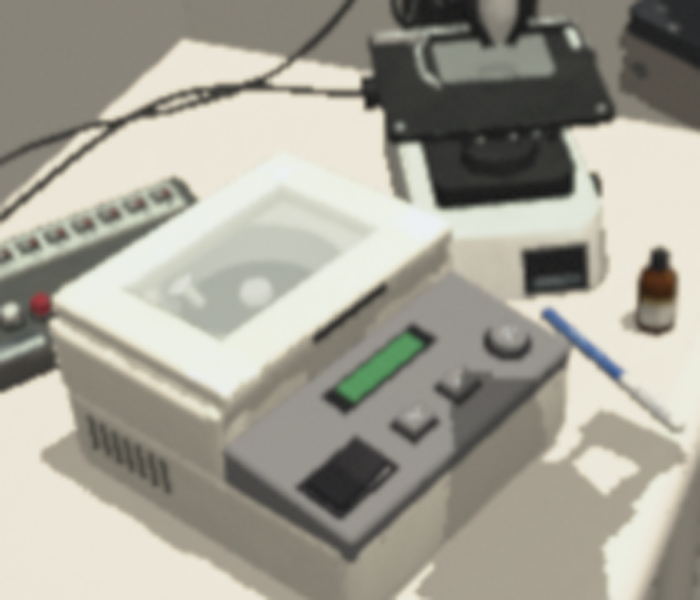

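View pics/wrist11.png

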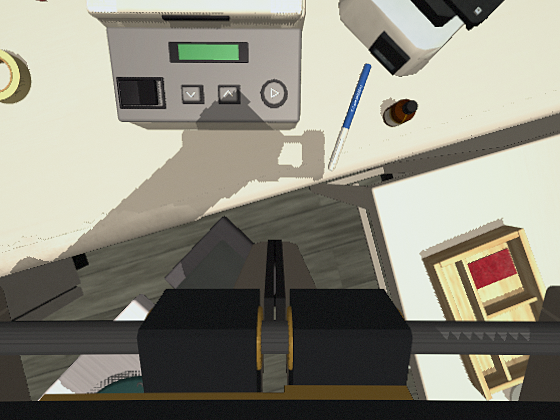

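```bash
python3 - <<'E'
from w import *
a,b=load('scene0')['img'],load('scene11')['img']
def cen(im,f):
    h=cv2.cvtColor(im,cv2.COLOR_BGR2HSV);m=f(h)[150:310,140:350];ys,xs=np.nonzero(m);return xs.mean()+140,ys.mean()+150,len(xs)
g=lambda h:(h[...,0]>50)&(h[...,0]<75)&(h[...,1]>100); bl=lambda h:(h[...,0]>100)&(h[...,0]<125)&(h[...,1]>120)
for f in (g,bl): print(cen(a,f),cen(b,f))
finish_job()
E
```

```text
(np.float64(248.5251798561151), np.float64(234.80575539568343), 139) (np.float64(248.56028368794327), np.float64(234.72340425531917), 141)
(np.float64(315.42857142857144), np.float64(233.14285714285714), 7) (np.float64(315.42857142857144), np.float64(233.14285714285714), 7)
the job is handed in; nothing more can be done
```

I ran all four steps in the order asked and handed the job in at about 23 s. No verdict is reported, so the results below come from the pictures and force readings.

| Step | What the checks showed |
|---|---|
| Rocker on | Went to its stop. The scene picture shows the left half down and the right half raised. |
| Lid shut | Reached its stop at tool height 0.1336 m (0.134 m predicted) and looks flush in the pictures. |
| Right-hand small key | Pressed once, about 4 mm to its stop, then released. |
| Round start key | Pressed once, about 4 mm to its stop, then released. |

- **Surroundings:** the display and pen show no shift in the scene picture (display under 0.1 pixel). The bottle looks unmoved, but I did not measure it. I did not touch the left-hand small key, and the tool ended clear of everything.
- **Force higher than intended:** the readings at the stops reached about 23 N on the rocker, 8 N on the lid, 15 N on the small key and 13 N on the start key. The rocker press was harder than a light touch, though brief.
- **Height disagreement:** the camera measurements put the key tops about 2–3 mm lower than where the finger touched them, so I relied on the contact readings there.
- **Not confirmed:** the display looks the same before and after, so I could not check from it that the centrifuge is running.

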